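# Close the loaded fob drawer and show the programmed key to the inspection camera

### The arm

A 6-joint arm with a two-finger parallel gripper is mounted at the origin on the work surface. World frame = base frame: x ahead of the robot, y to its left, z up, the work surface at z = 0. Lengths are in m, angles in degrees, forces in N, time in s.
With the tool pointing down it reaches from about 0.25 to 0.8 m from the base axis. Payload 8.5 kg.
Tool frame: the origin (TCP) lies on the centre line of the jaws, within the pads' length; the fingertips stand 8 mm ahead of it and the grasp point (between the pads) lies 11 mm behind it; z points along the fingers, y is the line along which they close (so a half turn about z gives the same grasp; the last joint's range is limited). The gripper opens to 85 mm and grips with 20 to 120 N. Pads are 22 mm wide; open, the fingers measure 114 mm over their backs; the gripper's body (76 mm by 85 mm) begins 54 mm behind the grasp point. The pads swing forward as they close: fully open they stand 13 mm farther back than shut.
Start: joints at [67.38, 13.648, -0.773, 75.585, 0, 90], TCP at [0.202, 0.485, 0.239] pointing down, gripper open.
Joint ranges: [-152.45, 152.45], [-59.26, 108.67], [-65.41, 83.53], [-104.44, 129.93], [-82.83, 76.93], [-180, 180]. Speed limits (degrees/s): [127.2, 127.2, 159.86, 180, 180, 180].

### API

Orientations are given as a 3x3 rotation matrix whose columns are the frame's x, y, z axes.
In Python, from workcell import monitor, eyes, job gives the robot as it stands.
- The arm moves only by the tool servo_tool, never from a script. Its argument "targets" is a list of rows, each a list of 3 entries, a list of its own where there are three numbers: the shift along the tool's x, y, z scaled (see below), then the turn, a rotation vector about the tool's x, y, z scaled (see below), then the opening, from 0 (shut) to 1 (fully open). In form: [[[tx, ty, tz], [wx, wy, wz], claw], ...]. A call has 1 to 10 rows; each row is the pose to reach, as a shift and turn from the pose commanded when the call began, along the tool's axes at that moment; what a row does not reach only later rows make up. The controller multiplies each number of a shift by 0.15 m and each number of a turn by pi/4 rad. A row lasts 1/8 s, in which the tool goes at most 62.5 mm and 10.7 degrees, less where a joint would pass 70% of its speed; a pose out of reach is approached as far as the arm can. A call with a number of a shift or a turn outside -1 to 1 is refused whole. A call with a gripper value outside its range is refused whole. The fingers move at their own pace and stop on an object; "grip_force" is the grip in N (left out, the last holds). Time passes only in rows, so rows that repeat a pose let the fingers close. It gives the time, the measured TCP pose, the force, the opening and the grip force at its end, in the units of the state.
- monitor.observe(): the state, without advancing time (a new reading comes with each control period).
- eyes.read_camera(name): name is "scene" or "top" or "wrist"; returns the picture (420x560x3 uint8, blue, green, red); there is no depth.
- eyes.camera_info(name): a dict with "intrinsics" (3x3 intrinsics, pixels), "dist_coeffs" ([k1, k2, p1, p2, k3] as OpenCV has them; the pictures are not rectified), "origin" and "rotation" of the camera in the world. Camera axes: x right, y down, z forward; pixel columns grow to the right and rows downward; lengths in m; the calibration is good to about 2 mm. A picture is of the moment at which its call begins: read the wrist's pose just before it. camera_info takes no time and is no camera call; for the wrist camera it gives the pose at the moment of the call.
- job.hand_in(): hands the job in; it is judged then, once.
The state is a dict: "clock": time; "joint_pos": joint angles; "dq": joint speeds; "joint_torque": joint torques, N m; "position": TCP position; "orientation": TCP orientation; "contact_force": force on the tool from outside, world axes, zero at the start; "ft_torque": the same for the moment, N m; "opening": opening from 0.0 (shut) to 1.0 (fully open); "finger_force": force on a finger pad.
Only numpy, scipy, OpenCV 4.12 (cv2) and the standard library are available. Lean on these libraries where they do the work, as an engineer would, in place of code of your own. Each camera call takes 0.05 s, during which the arm holds its last target. There are 200 camera calls.

### The job

The spare fob is already loaded in the console's open drawer: push the drawer fully shut, and only then pull the silver key out of the blue socket and show it to the inspection camera: blade hanging straight down, button face squarely towards the lens, middle of the key's head level with the lens, straight in front of it and about 9 cm from it. Finish still holding the key steady there, in the fingers alone; leave the tray, bronze tag and screwdriver where they are.

Things in the scene. Friction and masses are not known exactly. Their poses are not given: they have to be found in the camera images.
- console: grey console fixed to the desk, 200 (x) x 200 (y) x 85 mm high; origin at the centre of its underside, z up, front faces -x, drawer in the front. On top, all behind the origin: a knurled aluminium knob 52 mm wide up to 116 mm above the desk (x +45, y -55 mm; turns, not needed) and a small tilted screen up to 145 mm (x +80, y +42 mm)
- drawer (a joint): the console's drawer, a slide: 0 = fully shut, grows in m as it comes out along the console's -x; starts 0.035 to 0.065. Friction about 2 N, no spring, no latch, stays where left; solid stop at 0
- drawer_front (a point): centre of the outer (-x) face of the drawer's flat aluminium front panel, moves with the drawer; axes as the console's. Panel 176 mm wide, from 11 to 75 mm above the desk (this point at 43 mm), 14 mm thick, no handle; when shut its face stands 14 mm proud of the console
- spare_fob: black fob 30 x 46 x 13 mm, 30 g, lying loose on the floor of the drawer; origin at the centre of its underside. It rides along with the drawer; leave it inside
- socket: blue programming socket block 76 x 76 x 45 mm high, fixed to the desk, origin at the centre of its underside, z up; in the centre of its top a slot 6 x 11 mm, open all the way down, in which the key stands
- key: silver key, about 55 g, upright in the socket. Origin at the middle of its head. Head 13 thick (x) x 36 wide (y) x 46 mm high (z), wire loop on top to z +31. Blade 4 x 9 mm, from z -23 to -57. Head rests on the socket's top: origin 68 mm above the desk, blade 34 mm deep. +x: out of the button face (three black buttons), starts within 1.1 rad of world +x; +z: away from the blade
- cam: inspection camera on a stand, fixed to the desk; origin at desk height below the camera, z up, it looks along its own -x. Base plate 90 x 80 x 10 mm (x -35 to +55), post 18 mm thick at x +25, white camera box 50 x 46 x 44 mm centred at x +15, z 150 mm (top at 172 mm), black lens barrel 38 mm thick ending at x -28 mm
- lens (a point): centre of the lens front, 30 mm in front (-x) of the camera's origin and 150 mm above the desk; axes as the camera's: the camera looks along -x of this frame, so the showing place lies on its -x side
- tray: white plastic fob tray 110 x 170 x 32 mm, loose, bystander; origin at the centre of its underside
- tag: bronze key tag 46 x 26 x 4 mm, loose, lying flat, bystander; origin at the centre of its underside
- screwdriver: stubby orange-handled screwdriver, 100 mm long, loose, lying on the desk, bystander; origin under its middle

How it is judged:
By the outcome, as a careful person would: the job done as asked, in the order asked, and still so for the second after the job is handed in, while the arm keeps its last pose, push and grip.
It also fails if it takes over 58 s, if anything falls off the work surface, if the arm or the gripper's body presses on something with over 40 N, if the wrist force passes 120 N, or if a joint passes its speed limit or range.

## Working session

There is one attempt and no reset: what is moved stays moved. The work goes in short steps, Python scripts to look and compute and a tool call to move; the robot and the scene stay as the last step left them, time stands still between calls to the robot, and variables do not carry over. Pictures are saved under pics/ and viewed, at most 10 in all, crops included, and the job is handed in when it is done.

Besides the shell and the picture viewer there is one more tool, called after "Call:" in YAML: its name, and indented under it one key for each argument. servo_tool: Moves the arm, as the interface text tells. Shifts and turns lie within -1 to 1; 1 stands for 0.15 m of shift or pi/4 rad of turn. Its arguments: {"type":"object","properties":{"targets":{"type":"array"},"grip_force":{"type":"number"}},"required":["targets"]}

```bash
mkdir -p pics; python3 - <<'E'
from workcell import monitor, eyes, job
import cv2,numpy as np
for n in ["scene","top","wrist"]:
    im=eyes.read_camera(n); cv2.imwrite(f"pics/{n}0.png",im)
    i=eyes.camera_info(n); print(n,{k:np.round(np.array(v),4).tolist() for k,v in i.items()})
s=monitor.observe(); print(s)
E
```

```text
scene {'intrinsics': [[413.6534, 0.0, 279.6496], [0.0, 413.6534, 202.9547], [0.0, 0.0, 1.0]], 'dist_coeffs': [-0.1249, 0.0, 0.0, 0.0, 0.0], 'origin': [1.099, -0.0908, 0.8392], 'rotation': [[0.3191, 0.7317, -0.6023], [0.9475, -0.2341, 0.2177], [0.0183, -0.6401, -0.768]]}
top {'intrinsics': [[417.2451, 0.0, 277.0621], [0.0, 417.2451, 209.0361], [0.0, 0.0, 1.0]], 'dist_coeffs': [-0.0588, 0.0, 0.0, 0.0, 0.0], 'origin': [0.3259, 0.1196, 1.1318], 'rotation': [[-0.1921, -0.9582, 0.2119], [-0.9814, 0.1884, -0.0379], [-0.0036, -0.2152, -0.9766]]}
wrist {'intrinsics': [[340.548, 0.0, 279.6789], [0.0, 340.548, 208.3829], [0.0, 0.0, 1.0]], 'dist_coeffs': [-0.064, 0.0, 0.0, 0.0, 0.0], 'origin': [0.1397, 0.5115, 0.3732], 'rotation': [[0.3848, 0.8889, 0.2485], [0.923, -0.3702, -0.1049], [-0.0013, 0.2697, -0.9629]]}
{'clock': 0.15, 'joint_pos': array([ 6.73805824e+01,  1.36737717e+01, -8.05916668e-01,  7.55841836e+01,
       -9.27680392e-04,  8.99996303e+01]), 'dq': array([-0.0798743 , -0.06740769,  0.11665498, -0.11716271, -0.00172807,
        0.00501605]), 'joint_torque': array([ 1.23791788e-04, -5.39078236e+01,  3.46597481e+01,  1.44098117e-02,
        5.11323583e-05,  8.56080987e-06]), 'position': array([0.20180441, 0.48432865, 0.23881833]), 'orientation': array([[-9.23082414e-01,  3.84601982e-01, -4.13806395e-04],
       [ 3.84602205e-01,  9.23081834e-01, -1.03525478e-03],
       [-1.61838750e-05, -1.11477633e-03, -9.99999379e-01]]), 'contact_force': array([-0.72960435, -0.17956642, -0.07091602]), 'ft_torque': array([0.01819897, 0.02943785, 0.02986752]), 'finger_force': 0.0, 'opening': 1.004407444171461}
```

View pics/scene0.png

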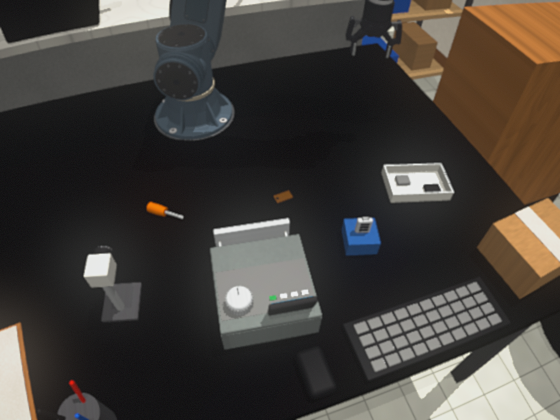

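View pics/top0.png

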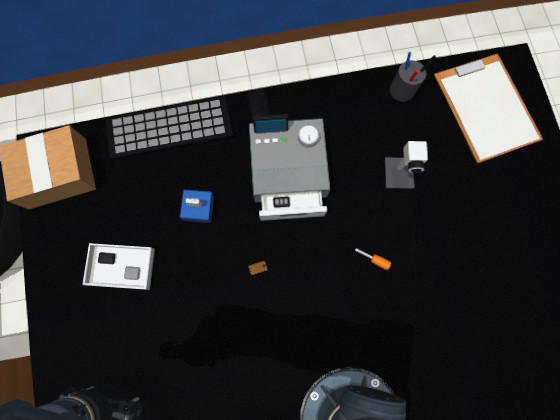

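```bash
cat > h.py <<'E'
import cv2,numpy as np
from workcell import monitor, eyes, job
class V:
    def __init__(s,n,info=None):
        i=info or eyes.camera_info(n); s.K=np.array(i["intrinsics"]);s.d=np.array(i["dist_coeffs"]);s.o=np.array(i["origin"]);s.R=np.array(i["rotation"])
    def ray(s,p): 
        u=cv2.undistortPoints(np.array([[p]],float),s.K,s.d)[0,0]; r=s.R@[u[0],u[1],1]; return r/np.linalg.norm(r)
    def z(s,p,h): r=s.ray(p); return s.o+r*(h-s.o[2])/r[2]
    def px(s,P): return cv2.projectPoints(np.atleast_2d((np.atleast_2d(P)-s.o)@s.R),np.zeros(3),np.zeros(3),s.K,s.d)[0][:,0]
def tri(*vp):
    A=np.zeros((3,3));b=np.zeros(3)
    for v,p in vp:
        r=v.ray(p);M=np.eye(3)-np.outer(r,r);A+=M;b+=M@v.o
    return np.linalg.solve(A,b)
def tile(c,im,x,y,w,h,k,X,Y):
    t=cv2.resize(im[y:y+h,x:x+w],None,fx=k,fy=k,interpolation=cv2.INTER_CUBIC); c[Y:Y+h*k,X:X+w*k]=t
    for i in range(0,w,10): cv2.putText(c,str(x+i),(X+i*k,Y+8),0,.3,(0,255,255)); cv2.line(c,(X+i*k,Y+10),(X+i*k,Y+14),(0,255,255))
    for i in range(0,h,10): cv2.putText(c,str(y+i),(X,Y+i*k+4),0,.3,(0,255,255)); cv2.line(c,(X+20,Y+i*k),(X+24,Y+i*k),(0,255,255))
E
python3 - <<'E'
from h import *
t=cv2.imread("pics/top0.png");s=cv2.imread("pics/scene0.png")
c=np.zeros((600,800,3),np.uint8)
tile(c,t,240,108,95,118,4,0,0)
tile(c,t,380,135,60,60,4,0,350+10) if 0 else None
tile(c,s,330,208,60,55,6,430,0)
tile(c,t,378,135,60,60,4,0,355+120-0) if 0 else None
tile(c,s,75,238,75,85,3,390,340)
tile(c,t,378,135,60,60,3,620,340)
tile(c,s,205,210,125,40,3,0,480)
cv2.imwrite("pics/m1.png",c)
E
```

```text
(no output)
```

View pics/m1.png

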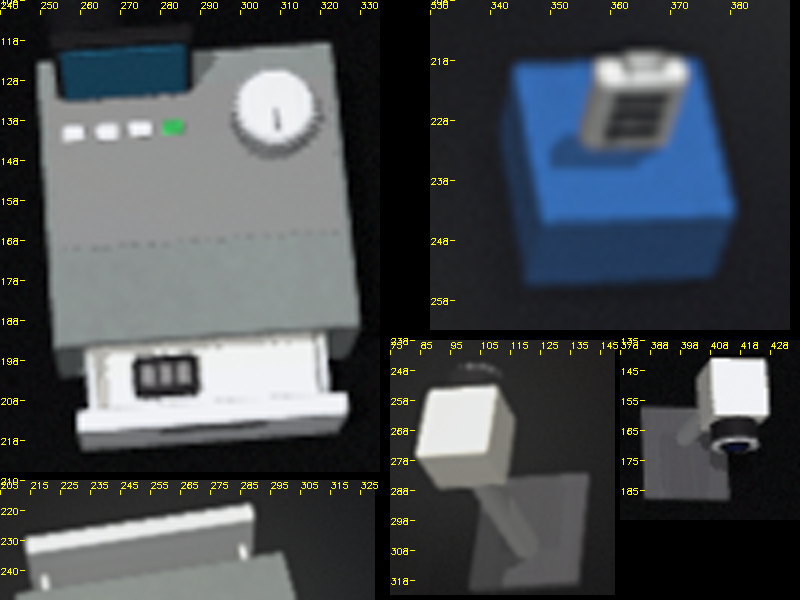

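```bash
python3 - <<'E'
from h import *
np.set_printoptions(precision=4,suppress=True)
T=V("top");S=V("scene")
ang=lambda d:np.degrees(np.arctan2(d[1],d[0]))
for n,pts in dict(consF=[(254.2,193.7),(329.2,189.5)],consB=[(249.5,123.5),(322.5,118.7)]).items():
    a,b=[T.z(p,.085) for p in pts];print(n,a,b,np.linalg.norm(a-b),ang(a-b)-90)
a,b=[T.z(p,.075) for p in[(259.5,213),(327,209)]];print("drawT",a,b,np.linalg.norm(a-b),ang(a-b)-90)
a,b=[S.z(p,.075) for p in[(289,218.7),(214,230)]];print("drawS",a,b,np.linalg.norm(a-b),ang(a-b)-90)
print("tri",tri((T,(259.5,213)),(S,(289,218.7))),tri((T,(327,209)),(S,(214,230))))
q=[S.z(p,.045) for p in[(344.2,218.8),(348.8,244.7),(380.8,243.5),(375,218)]]
print("sock",np.array(q),np.mean(q,0),[ang(q[i]-q[(i+1)%4]) for i in range(4)])
q=[S.z(p,.01) for p in[(141,282.7),(137.7,319.7),(101.7,321.3),(110.7,284)]]
print("base",np.array(q),np.mean(q,0),[ang(q[i]-q[(i+1)%4]) for i in range(4)])
print("baseT",[T.z(p,.01) for p in[(385.3,157.3),(385,187.3),(414,188)]])
E
```

```text
consF [0.6044 0.1293 0.085 ] [ 0.5779 -0.0639  0.085 ] 0.19498300829660067 -7.8079763023974635
consB [0.7994 0.1065 0.085 ] [ 0.775  -0.0898  0.085 ] 0.19785441381135777 -7.0754250135836685
drawT [0.5536 0.1252 0.075 ] [ 0.5303 -0.0486  0.075 ] 0.17535447032273896 -7.653880501406306
drawS [0.5518 0.1313 0.075 ] [ 0.5302 -0.0425  0.075 ] 0.17513101642586226 -7.05203934523594
tri [0.5537 0.1277 0.0786] [ 0.5306 -0.0454  0.0767]
sock [[0.5719 0.2682 0.045 ]
 [0.645  0.2471 0.045 ]
 [0.6657 0.3206 0.045 ]
 [0.5932 0.342  0.045 ]] [0.6189 0.2945 0.045 ] [np.float64(163.8909018776282), np.float64(-105.7269183815989), np.float64(-16.48179736139511), np.float64(73.90939647376457)]
base [[ 0.5763 -0.231   0.01  ]
 [ 0.6648 -0.2497  0.01  ]
 [ 0.6463 -0.3264  0.01  ]
 [ 0.5593 -0.2991  0.01  ]] [ 0.6117 -0.2765  0.01  ] [np.float64(168.08706266891863), np.float64(76.41049676269112), np.float64(-17.447938745876865), np.float64(-104.03542807700488)]
baseT [array([ 0.6577, -0.2547,  0.01  ]), array([ 0.5721, -0.2318,  0.01  ]), array([ 0.5545, -0.3117,  0.01  ])]
```

```bash
cat >> h.py <<'E'
from scipy.spatial.transform import Rotation as Ro
def go(pos,yaw):
    "scaled shift/turn (tool axes) to TCP pos, tool down with tool x at yaw deg"
    s=monitor.observe();R=s["orientation"];c,n=np.cos(np.radians(yaw)),np.sin(np.radians(yaw))
    D=np.array([[c,n,0],[n,-c,0],[0,0,-1.]])
    sh=R.T@(np.array(pos)-s["position"])/.15; w=Ro.from_matrix(R.T@D).as_rotvec()/(np.pi/4)
    print("shift",np.round(sh,3),"turn",np.round(w,3),"at",np.round(s["position"],4),"t",s["clock"],"q",np.round(s["joint_pos"],0),"F",np.round(s["contact_force"],1))
E
python3 - <<'E'
from h import *
T=V("top");print("tag",T.z((258,268),0.0),"sd",T.z((358,250),0.0),T.z((388,265),0))
go([0.482,0.049,0.15],172.5)
E
```

```text
tag [0.42151575 0.15739686 0.        ] sd [ 0.41675928 -0.11876538  0.        ] [ 0.36110578 -0.18943942  0.        ]
shift [-2.84  -1.96   0.594] turn [-0.001 -0.    -0.336] at [0.2018 0.4843 0.2388] t 0.15 q [67. 14. -1. 76. -0. 90.] F [-0.7 -0.2 -0.1]
```

Call:
servo_tool:
  targets:
    - [[-0.25, -0.17, 0.0], [0, 0, 0], 0]
    - [[-0.5, -0.35, 0.0], [0, 0, 0], 0]
    - [[-0.75, -0.52, 0.0], [0, 0, 0], 0]
    - [[-0.95, -0.65, 0.0], [0, 0, 0], 0]
  grip_force: 40

```text
clock: 0.65
position: [0.2965, 0.3382, 0.2392]
orientation: [[-0.923, 0.385, -0.0], [0.385, 0.923, -0.0], [-0.0, -0.0, -1.0]]
contact_force: [0.2, 0.2, 0.2]
opening: 0.146
finger_force: 0.0
```

Call:
servo_tool:
  targets:
    - [[-0.3, -0.2, 0.0], [0, 0, 0], 0]
    - [[-0.6, -0.4, 0.0], [0, 0, 0], 0]
    - [[-0.95, -0.65, 0.0], [0, 0, 0], 0]

```text
clock: 1.02
position: [0.3896, 0.1954, 0.2393]
orientation: [[-0.923, 0.384, 0.0], [0.384, 0.923, 0.0], [-0.0, 0.0, -1.0]]
contact_force: [1.1, 0.0, 0.8]
opening: 0.002
finger_force: 0.0
```

Call:
servo_tool:
  targets:
    - [[-0.3, -0.2, 0.1], [0, 0, -0.1], 0]
    - [[-0.6, -0.4, 0.3], [0, 0, -0.2], 0]
    - [[-0.94, -0.65, 0.55], [0, 0, -0.336], 0]
    - [[-0.94, -0.65, 0.55], [0, 0, -0.336], 0]
    - [[-0.94, -0.65, 0.55], [0, 0, -0.336], 0]

```text
clock: 1.65
position: [0.4813, 0.0521, 0.1564]
orientation: [[-0.991, 0.133, -0.002], [0.133, 0.991, 0.0], [0.001, -0.0, -1.0]]
contact_force: [-0.9, 0.6, 0.1]
opening: -0.002
finger_force: 0.0
```

```bash
python3 - <<'E'
from h import *
go([0.488,0.048,0.05],172.5)
im=eyes.read_camera("wrist");cv2.imwrite("pics/w1.png",im)
print({k:np.round(v,5).tolist() for k,v in eyes.camera_info("wrist").items()})
E
```

```text
shift [-0.049 -0.021  0.709] turn [-0.    -0.002 -0.003] at [0.4813 0.0521 0.1564] t 1.65 q [  6.  12. -15.  63.   0.  14.] F [-0.9  0.6  0.1]
{'intrinsics': [[340.548, 0.0, 279.67893], [0.0, 340.548, 208.38294], [0.0, 0.0, 1.0]], 'dist_coeffs': [-0.06401, 0.0, 0.0, 0.0, 0.0], 'origin': [0.4146, 0.06256, 0.2915], 'rotation': [[0.13188, 0.95465, 0.26693], [0.99127, -0.12703, -0.03544], [7e-05, 0.26927, -0.96307]]}
```

View pics/w1.png

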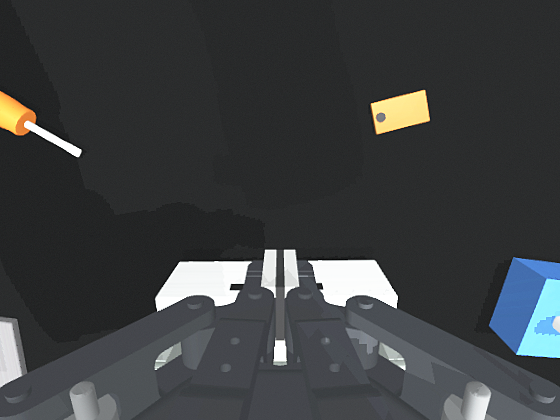

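```bash
python3 - <<'E'
from h import *
i=eyes.camera_info("wrist");W=V("",i)
print([np.round(W.z(p,.011),4) for p in [(180,262),(383,260)]],[np.round(W.z(p,.075),4) for p in [(155,305),(398,300)]])
E
```

```text
[array([ 0.5302, -0.0434,  0.011 ]), array([0.5524, 0.1381, 0.011 ])] [array([ 0.535, -0.045,  0.075]), array([0.5541, 0.1304, 0.075 ])]
```

Call:
servo_tool:
  targets:
    - [[0, -0.01, 0.3], [0, 0, 0], 0]
    - [[0, -0.02, 0.6], [0, 0, 0], 0]
    - [[0, -0.02, 0.7], [0, 0, 0], 0]
    - [[0, -0.02, 0.7], [0, 0, 0], 0]

```text
clock: 2.2
position: [0.4804, 0.0508, 0.0518]
orientation: [[-0.992, 0.129, -0.001], [0.129, 0.992, 0.0], [0.001, -0.0, -1.0]]
contact_force: [0.2, 0.1, 0.3]
opening: 0.003
finger_force: 0.0
```

Call:
servo_tool:
  targets:
    - [[-0.1, 0, 0], [0, 0, 0], 0]
    - [[-0.2, 0, 0], [0, 0, 0], 0]
    - [[-0.28, 0, 0], [0, 0, 0], 0]
    - [[-0.32, 0, 0], [0, 0, 0], 0]
    - [[-0.36, 0, 0], [0, 0, 0], 0]
    - [[-0.4, 0, 0], [0, 0, 0], 0]
    - [[-0.43, 0, 0], [0, 0, 0], 0]
    - [[-0.46, 0, 0], [0, 0, 0], 0]
    - [[-0.48, 0, 0], [0, 0, 0], 0]
    - [[-0.48, 0, 0], [0, 0, 0], 0]

```text
clock: 3.45
position: [0.553, 0.04, 0.0519]
orientation: [[-0.991, 0.131, 0.001], [0.131, 0.991, -0.0], [-0.001, -0.0, -1.0]]
contact_force: [0.2, 0.5, -0.4]
opening: 0.003
finger_force: 0.1
```

Call:
servo_tool:
  targets:
    - [[-0.02, 0, 0], [0, 0, 0], 0]
    - [[-0.035, 0, 0], [0, 0, 0], 0]
    - [[-0.05, 0, 0], [0, 0, 0], 0]
    - [[-0.065, 0, 0], [0, 0, 0], 0]

```text
clock: 3.95
position: [0.5624, 0.0388, 0.0519]
orientation: [[-0.991, 0.131, 0.0], [0.131, 0.991, -0.0], [-0.0, -0.0, -1.0]]
contact_force: [-2.4, -0.2, -0.1]
opening: 0.004
finger_force: 1.0
```

Call:
servo_tool:
  targets:
    - [[-0.01, 0, 0], [0, 0, 0], 0]
    - [[-0.02, 0, 0], [0, 0, 0], 0]
    - [[-0.02, 0, 0], [0, 0, 0], 0]

```text
clock: 4.32
position: [0.5655, 0.0384, 0.0518]
orientation: [[-0.991, 0.131, 0.0], [0.131, 0.991, -0.0], [-0.0, -0.0, -1.0]]
contact_force: [-0.1, 0.6, -0.6]
opening: -0.004
finger_force: 0.3
```

Drawer is still sliding at about 2 N, so I keep going in small steps.

Call:
servo_tool:
  targets:
    - [[-0.01, 0, 0], [0, 0, 0], 0]
    - [[-0.02, 0, 0], [0, 0, 0], 0]
    - [[-0.025, 0, 0], [0, 0, 0], 0]

```text
clock: 4.7
position: [0.568, 0.038, 0.0517]
orientation: [[-0.991, 0.13, -0.002], [0.13, 0.991, 0.0], [0.002, 0.0, -1.0]]
contact_force: [-7.6, 2.0, 3.2]
opening: 0.004
finger_force: 3.7
```

Call:
servo_tool:
  targets:
    - [[-0.007, 0, 0], [0, 0, 0], 0]
    - [[-0.014, 0, 0], [0, 0, 0], 0]
    - [[-0.02, 0, 0], [0, 0, 0], 0]

```text
clock: 5.08
position: [0.568, 0.038, 0.0515]
orientation: [[-0.991, 0.13, -0.007], [0.13, 0.992, 0.001], [0.007, 0.0, -1.0]]
contact_force: [-18.8, 4.5, 14.0]
opening: -0.002
finger_force: 9.6
```

Call:
servo_tool:
  targets:
    - [[0.1, 0, 0], [0, 0, 0], 0]
    - [[0.3, 0, -0.1], [0, 0, 0], 0.3]
    - [[0.3, 0, -0.5], [0, 0, 0], 1]
    - [[0.2, 0, -0.9], [0, 0, 0], 1]
    - [[0.2, 0, -1.0], [0, 0, 0], 1]

```text
clock: 5.7
position: [0.5449, 0.0414, 0.206]
orientation: [[-0.991, 0.131, 0.008], [0.131, 0.991, 0.0], [-0.008, 0.001, -1.0]]
contact_force: [-0.3, 0.5, -0.6]
opening: 0.848
finger_force: 0.0
```

```bash
python3 - <<'E'
from h import *
go([0.66,0.27,0.21],164)
E
```

```text
shift [-0.562  1.611 -0.021] turn [0.002 0.01  0.189] at [0.5449 0.0414 0.206 ] t 5.7 q [ 4. 16. -2. 71. -0. 12.] F [-0.3  0.5 -0.6]
```

Call:
servo_tool:
  targets:
    - [[-0.1, 0.3, 0], [0, 0, 0], 1]
    - [[-0.2, 0.6, 0], [0, 0, 0], 1]
    - [[-0.28, 0.8, 0], [0, 0, 0], 1]

```text
clock: 6.08
position: [0.5999, 0.1566, 0.201]
orientation: [[-0.992, 0.13, 0.0], [0.13, 0.992, -0.0], [-0.0, -0.0, -1.0]]
contact_force: [-0.9, 0.0, 0.2]
opening: 1.0
finger_force: 0.0
```

Call:
servo_tool:
  targets:
    - [[-0.1, 0.3, 0], [0, 0, 0.06], 1]
    - [[-0.2, 0.6, 0], [0, 0, 0.12], 1]
    - [[-0.28, 0.81, -0.02], [0, 0.0, 0.189], 1]
    - [[-0.28, 0.81, -0.02], [0, 0.0, 0.189], 1]
    - [[-0.28, 0.81, -0.02], [0, 0.0, 0.189], 1]

```text
clock: 6.7
position: [0.6565, 0.2694, 0.2039]
orientation: [[-0.961, 0.275, -0.001], [0.275, 0.961, -0.001], [0.001, -0.001, -1.0]]
contact_force: [-0.0, -0.4, 0.5]
opening: 0.998
finger_force: 0.0
```

```bash
python3 - <<'E'
from h import *
import pickle
i=eyes.camera_info("wrist");im=eyes.read_camera("wrist");cv2.imwrite("pics/w2.png",im);pickle.dump(i,open("w2.pkl","wb"))
print(monitor.observe()["position"],V("",i).px([[.619,.2945,.099],[.619,.2945,.045]]))
E
```

```text
[0.65650171 0.26897448 0.20432603] [[298.29763073 150.02540847]
 [295.02727466 143.47979601]]
```

Call:
servo_tool:
  targets:
    - [[0.1, 0.25, 0], [0, 0, 0], 1]
    - [[0.1, 0.45, 0], [0, 0, 0], 1]
    - [[0.1, 0.45, 0], [0, 0, 0], 1]
    - [[0.1, 0.45, 0], [0, 0, 0], 1]

```text
clock: 7.25
position: [0.661, 0.3376, 0.2049]
orientation: [[-0.961, 0.276, -0.0], [0.276, 0.961, -0.001], [0.0, -0.001, -1.0]]
contact_force: [-0.2, -0.6, 0.7]
opening: 0.998
finger_force: 0.0
```

```bash
python3 - <<'E'
from h import *
import pickle
i=eyes.camera_info("wrist");im=eyes.read_camera("wrist");cv2.imwrite("pics/w3.png",im);pickle.dump(i,open("w3.pkl","wb"))
print(monitor.observe()["position"])
p=V("",i).px([[.619,.2945,.075]])[0];q=V("",pickle.load(open("w2.pkl","rb"))).px([[.619,.2945,.075]])[0];print(p,q)
c=np.zeros((600,800,3),np.uint8);a=cv2.imread("pics/w2.png")
for k,(m,u) in enumerate([(a,q),(im,p)]):
    x,y=[int(max(0,v)) for v in np.array(u)-[65,65]]; x=min(x,430);y=min(y,290)
    tile(c,m,x,y,130,130,3,400*k,0)
s=eyes.read_camera("top");cv2.imwrite("pics/top1.png",s);tile(c,s,245,150,90,65,3,0,400)
cv2.imwrite("pics/m2.png",c)
E
```

```text
[0.66106215 0.33744182 0.20501247]
[210.6809487  165.46757541] [296.68255898 146.79212658]
```

View pics/m2.png

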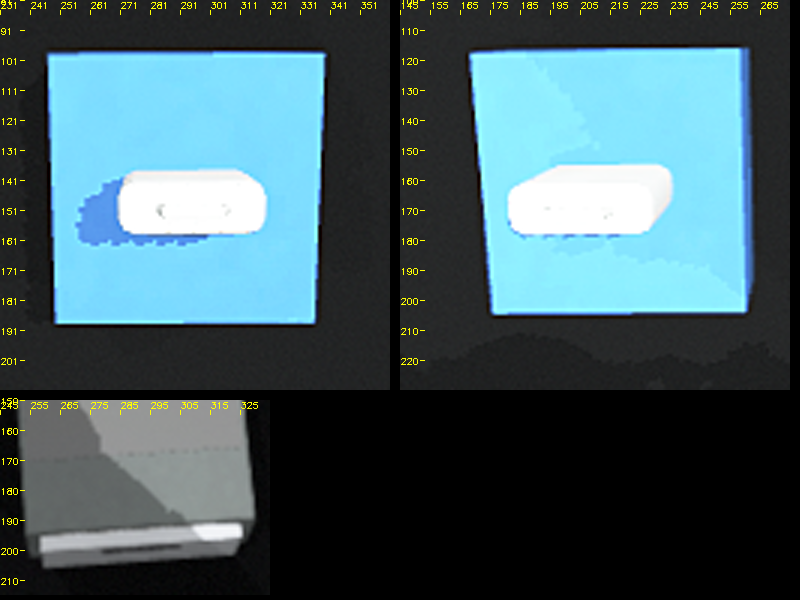

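```bash
python3 - <<'E'
from h import *
import pickle
np.set_printoptions(precision=4,suppress=True)
A=V("",pickle.load(open("w2.pkl","rb")));B=V("",pickle.load(open("w3.pkl","rb")))
f=lambda x,y:(231+x/3,81+y/3);g=lambda x,y:(145+(x-400)/3,100+y/3)
ang=lambda d:np.degrees(np.arctan2(d[1],d[0]))
print("loop",tri((A,f(194,211)),(B,g(577.5,211))))
ca=[(47,53),(325,52),(315,323),(55,323)];cb=[(470,52),(748,48),(747,312),(492,314)]
t=np.array([tri((A,f(*a)),(B,g(*b))) for a,b in zip(ca,cb)]);print(t,t.mean(0),[ang(t[i]-t[(i+1)%4]) for i in range(4)])
for v,h,c in((A,f,ca),(B,g,cb)):
    q=np.array([v.z(h(*a),.045) for a in c]);print(q.mean(0),[ang(q[i]-q[(i+1)%4]) for i in range(4)])
for v,h,c in((A,f,[(130,234),(255,234)]),(B,g,[(520,234),(635,234)])):
    q=[v.z(h(*a),.091) for a in c];print("key edge",q,ang(q[1]-q[0]))
for v,h,c in((A,f,[(120,206),(266,206)]),(B,g,[(508,208),(653,208)])):
    q=np.array([v.z(h(*a),.091) for a in c]);print("key ctr",q.mean(0),np.linalg.norm(q[0]-q[1]))
m=np.array([.619,.2945]);
E
```

```text
loop [0.6199 0.2926 0.0916]
[[0.5726 0.2658 0.044 ]
 [0.5935 0.3411 0.0363]
 [0.6671 0.319  0.0439]
 [0.646  0.2454 0.0453]] [0.6198 0.2928 0.0424] [np.float64(-105.56021055725098), np.float64(163.2819491903372), np.float64(73.9692697983243), np.float64(-15.4617600403317)]
[0.6196 0.2924 0.045 ] [np.float64(-105.69193606960013), np.float64(164.26869511546346), np.float64(74.05401700294937), np.float64(-15.568837095940996)]
[0.6199 0.293  0.045 ] [np.float64(-105.62944324241697), np.float64(162.93310188002584), np.float64(74.40701361366477), np.float64(-15.778715136991314)]
key edge [array([0.6214, 0.2763, 0.091 ]), array([0.6297, 0.3054, 0.091 ])] 74.07921156476182
key edge [array([0.6211, 0.2768, 0.091 ]), array([0.6291, 0.3043, 0.091 ])] 73.8080262157587
key ctr [0.6191 0.2927 0.091 ] 0.03509823687808621
key ctr [0.6192 0.2934 0.091 ] 0.03583135783159791
```

```bash
python3 - <<'E'
from h import *
go([0.6195,0.2928,0.13],164);go([0.6195,0.2928,0.061],164)
E
```

```text
shift [ 0.184 -0.363  0.501] turn [-0.     0.    -0.002] at [0.6611 0.3375 0.2052] t 7.35 q [27. 37. 32. 85. -0. 43.] F [ 0.2 -0.2  0.3]
shift [ 0.184 -0.363  0.961] turn [-0.     0.    -0.002] at [0.6611 0.3375 0.2052] t 7.35 q [27. 37. 32. 85. -0. 43.] F [ 0.2 -0.2  0.3]
```

Call:
servo_tool:
  targets:
    - [[0.09, -0.18, 0], [0, 0, 0], 0.85]
    - [[0.184, -0.363, 0.1], [0, 0, 0], 0.75]
    - [[0.184, -0.363, 0.3], [0, 0, 0], 0.75]
    - [[0.184, -0.363, 0.5], [0, 0, 0], 0.75]
    - [[0.184, -0.363, 0.5], [0, 0, 0], 0.75]
    - [[0.184, -0.363, 0.5], [0, 0, 0], 0.75]

```text
clock: 8.1
position: [0.6201, 0.2939, 0.1311]
orientation: [[-0.961, 0.276, 0.001], [0.276, 0.961, 0.0], [-0.001, 0.001, -1.0]]
contact_force: [0.7, -0.1, -0.1]
opening: 0.752
finger_force: 0.0
```

```bash
python3 - <<'E'
from h import *
go([0.6195,0.2928,0.061],164)
E
```

```text
shift [ 0.002 -0.008  0.468] turn [ 0.001  0.001 -0.001] at [0.6201 0.2939 0.1311] t 8.1 q [25. 32. 12. 70. -0. 41.] F [ 0.7 -0.1 -0.1]
```

Call:
servo_tool:
  targets:
    - [[0, -0.008, 0.2], [0, 0, 0], 0.75]
    - [[0, -0.008, 0.38], [0, 0, 0], 0.75]
    - [[0, -0.008, 0.468], [0, 0, 0], 0.75]
    - [[0, -0.008, 0.468], [0, 0, 0], 0.65]
    - [[0, -0.008, 0.468], [0, 0, 0], 0.55]
    - [[0, -0.008, 0.468], [0, 0, 0], 0.5]
    - [[0, -0.008, 0.468], [0, 0, 0], 0.46]
  grip_force: 40

```text
clock: 8.98
position: [0.6196, 0.2932, 0.0603]
orientation: [[-0.961, 0.276, 0.001], [0.276, 0.961, 0.0], [-0.001, 0.001, -1.0]]
contact_force: [-0.4, -0.2, -0.3]
opening: 0.455
finger_force: 0.0
```

Call:
servo_tool:
  targets:
    - [[0, 0, 0], [0, 0, 0], 0.42]
    - [[0, 0, 0], [0, 0, 0], 0.38]
    - [[0, 0, 0], [0, 0, 0], 0.3]
    - [[0, 0, 0], [0, 0, 0], 0.3]
    - [[0, 0, 0], [0, 0, 0], 0.3]

```text
clock: 9.6
position: [0.6193, 0.2924, 0.0602]
orientation: [[-0.961, 0.276, 0.0], [0.276, 0.961, -0.001], [-0.001, -0.001, -1.0]]
contact_force: [-1.3, -4.4, 5.5]
opening: 0.417
finger_force: 39.8
```

Call:
servo_tool:
  targets:
    - [[0, 0, -0.04], [0, 0, 0], 0.2]
    - [[0, 0, -0.1], [0, 0, 0], 0.2]
    - [[0, 0, -0.2], [0, 0, 0], 0.2]
    - [[0, 0, -0.35], [0, 0, 0], 0.2]
    - [[0, 0, -0.5], [0, 0, 0], 0.2]
    - [[0, 0, -0.7], [0, 0, 0], 0.2]
    - [[0, 0, -0.9], [0, 0, 0], 0.2]
    - [[0, 0, -0.9], [0, 0, 0], 0.2]
  grip_force: 50

```text
clock: 10.6
position: [0.6208, 0.2943, 0.1988]
orientation: [[-0.961, 0.275, 0.006], [0.275, 0.961, 0.003], [-0.005, 0.005, -1.0]]
contact_force: [0.8, -0.0, -0.9]
opening: 0.415
finger_force: 50.4
```

```bash
python3 - <<'E'
from h import *
go([0.43,0.0,0.25],166)
E
```

```text
shift [ 0.681 -2.234 -0.356] turn [ 0.006  0.006 -0.044] at [0.6208 0.2943 0.1988] t 10.6 q [25. 30. 19. 78.  0. 41.] F [ 0.8 -0.  -0.9]
```

Call:
servo_tool:
  targets:
    - [[0.0, -0.15, -0.25], [0, 0, 0], 0.2]
    - [[0.05, -0.4, -0.5], [0, 0, 0], 0.2]
    - [[0.05, -0.7, -0.67], [0, 0, 0], 0.2]
    - [[0.1, -1.0, -0.67], [0, 0, 0], 0.2]

```text
clock: 11.1
position: [0.5641, 0.1524, 0.2971]
orientation: [[-0.961, 0.275, 0.004], [0.275, 0.961, 0.001], [-0.003, 0.002, -1.0]]
contact_force: [1.0, -0.6, -1.4]
opening: 0.415
finger_force: 50.4
```

Call:
servo_tool:
  targets:
    - [[0.0, -0.3, 0], [0, 0, 0], 0.2]
    - [[0.0, -0.6, 0], [0, 0, 0], 0.2]
    - [[0.0, -1.0, 0], [0, 0, 0], 0.2]

```text
clock: 11.48
position: [0.5218, 0.0082, 0.295]
orientation: [[-0.962, 0.274, 0.001], [0.274, 0.962, 0.0], [-0.0, 0.001, -1.0]]
contact_force: [0.4, -1.3, -0.3]
opening: 0.414
finger_force: 50.4
```

```bash
python3 - <<'E'
from h import *
go([0.66,-0.21,0.29],166)
E
```

```text
shift [-1.285 -1.146  0.033] turn [ 0.001  0.001 -0.043] at [0.5218 0.0082 0.295 ] t 11.475 q [ 1. 13.  6. 83.  0. 17.] F [ 0.4 -1.3 -0.3]
```

Call:
servo_tool:
  targets:
    - [[-0.2, -0.2, 0], [0, 0, 0], 0.2]
    - [[-0.5, -0.45, 0], [0, 0, 0], 0.2]
    - [[-0.75, -0.65, 0], [0, 0, 0], 0.2]

```text
clock: 11.85
position: [0.6043, -0.1176, 0.2952]
orientation: [[-0.961, 0.276, 0.001], [0.276, 0.961, 0.0], [-0.001, 0.001, -1.0]]
contact_force: [0.1, 1.0, -0.3]
opening: 0.411
finger_force: 50.4
```

Call:
servo_tool:
  targets:
    - [[-0.2, -0.2, 0], [0, 0, 0], 0.2]
    - [[-0.54, -0.49, 0], [0, 0, -0.04], 0.2]
    - [[-0.54, -0.49, 0], [0, 0, -0.04], 0.2]
    - [[-0.54, -0.49, 0], [0, 0, -0.04], 0.2]

```text
clock: 12.35
position: [0.661, -0.209, 0.2943]
orientation: [[-0.969, 0.246, -0.001], [0.246, 0.969, 0.001], [0.001, 0.0, -1.0]]
contact_force: [-0.1, 0.1, 0.1]
opening: 0.415
finger_force: 50.4
```

```bash
python3 - <<'E'
from h import *
import pickle
i=eyes.camera_info("wrist");im=eyes.read_camera("wrist");cv2.imwrite("pics/w4.png",im);pickle.dump(i,open("w4.pkl","wb"))
go([0.66,-0.31,0.29],166)
E
```

```text
shift [-0.162 -0.659  0.033] turn [ 0.001 -0.001 -0.004] at [ 0.6608 -0.2082  0.295 ] t 12.4 q [-18.  32.  35.  94.   0.  -3.] F [-0.1  0.4 -0.5]
```

Call:
servo_tool:
  targets:
    - [[0.05, -0.3, 0], [0, 0, 0], 0.2]
    - [[0.1, -0.6, 0], [0, 0, 0], 0.2]
    - [[0.1, -0.6, 0], [0, 0, 0], 0.2]
    - [[0.1, -0.6, 0], [0, 0, 0], 0.2]

```text
clock: 12.9
position: [0.6243, -0.2912, 0.2961]
orientation: [[-0.97, 0.245, 0.001], [0.245, 0.97, -0.0], [-0.001, 0.0, -1.0]]
contact_force: [-0.7, 0.9, -1.0]
opening: 0.417
finger_force: 50.4
```

```bash
python3 - <<'E'
from h import *
import pickle
i=eyes.camera_info("wrist");im=eyes.read_camera("wrist");cv2.imwrite("pics/w5.png",im);pickle.dump(i,open("w5.pkl","wb"))
go([0.486,-0.245,0.29],166)
p=V("",i).px([[.58,-.268,.15]])[0];q=V("",pickle.load(open("w4.pkl","rb"))).px([[.58,-.268,.15]])[0];print(p,q)
c=np.zeros((600,800,3),np.uint8);a=cv2.imread("pics/w4.png")
for k,(m,u) in enumerate([(a,q),(im,p)]):
    x,y=[int(max(0,v)) for v in np.array(u)-[65,90]]; x=min(x,430);y=min(y,230);print(x,y)
    tile(c,m,x,y,130,190,3,400*k,0)
cv2.imwrite("pics/m3.png",c)
E
```

```text
shift [0.97  0.071 0.039] turn [ 0.     0.001 -0.003] at [ 0.6245 -0.2909  0.2959] t 12.95 q [-25.  31.  34.  93.   0. -11.] F [ 0.4  0.1 -1.1]
[292.86869698 137.43598075] [181.84969908 118.87267995]
116 28
227 47
```

View pics/m3.png

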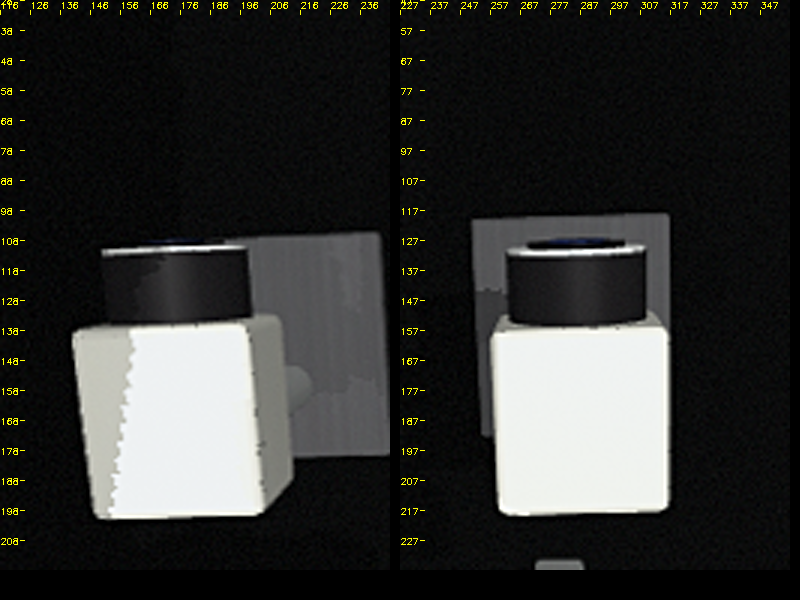

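```bash
python3 - <<'E'
from h import *
import pickle
np.set_printoptions(precision=4,suppress=True)
A=V("",pickle.load(open("w4.pkl","rb")));B=V("",pickle.load(open("w5.pkl","rb")))
f=lambda x,y:(116+x/3,28+y/3);g=lambda x,y:(227+(x-400)/3,47+y/3)
ang=lambda d:np.degrees(np.arctan2(d[1],d[0]))
ca=[(74,333),(248,325),(262,515),(95,517)];cb=[(492,329),(666,327),(667,511),(500,514)]
t=np.array([tri((A,f(*a)),(B,g(*b))) for a,b in zip(ca,cb)]);print(t,t.mean(0),[ang(t[i]-t[(i+1)%4]) for i in range(4)])
for v,h,c in((A,f,ca),(B,g,cb)):
    q=np.array([v.z(h(*a),.172) for a in c]);print(q.mean(0),[ang(q[i]-q[(i+1)%4]) for i in range(4)])
l=tri((A,f(103,252)),(B,g(507,252)));r=tri((A,f(249,249)),(B,g(646,249)));print("rim",l,r,(l+r)/2,ang(r-l)-90)
for v,h,c in((A,f,[(103,252),(249,249)]),(B,g,[(507,252),(646,249)])):
    q=np.array([v.z(h(*a),.152) for a in c]);print("rim",q.mean(0),ang(q[1]-q[0])-90,np.linalg.norm(q[0]-q[1]))
# base plate corners z=.01 : near edge
for v,h,c in((A,f,[(225,240),(378,233),(390,454)]),(B,g,[(473,220),(668,213)])):
    q=np.array([v.z(h(*a),.01) for a in c]);print("base",q,[ang(q[i+1]-q[i]) for i in range(len(c)-1)])
E
```

```text
[[ 0.5866 -0.2982  0.1679]
 [ 0.5966 -0.2547  0.1681]
 [ 0.6439 -0.2653  0.1708]
 [ 0.6337 -0.3085  0.1708]] [ 0.6152 -0.2817  0.1694] [np.float64(-102.83276455684378), np.float64(167.37659366781742), np.float64(76.65908262644302), np.float64(-12.295775736190715)]
[ 0.6152 -0.2808  0.172 ] [np.float64(-102.20811540528156), np.float64(166.5916974999384), np.float64(76.37257267436772), np.float64(-13.484872750586632)]
[ 0.6147 -0.2816  0.172 ] [np.float64(-103.50325057657047), np.float64(167.72148366200506), np.float64(76.88682968046312), np.float64(-12.673403796164003)]
rim [ 0.5688 -0.2902  0.1524] [ 0.5776 -0.2537  0.1463] [ 0.5732 -0.2719  0.1494] -13.536651816822655
rim [ 0.5732 -0.2713  0.152 ] -13.781285546006671 0.03897438962729367
rim [ 0.5731 -0.2722  0.152 ] -12.938809881731999 0.03710818051831455
base [[ 0.5628 -0.2919  0.01  ]
 [ 0.5756 -0.2322  0.01  ]
 [ 0.6622 -0.2516  0.01  ]] [np.float64(77.85960785708076), np.float64(-12.580326383599797)]
base [[ 0.5586 -0.3087  0.01  ]
 [ 0.5751 -0.2324  0.01  ]] [np.float64(77.84625054830134)]
```

Call:
servo_tool:
  targets:
    - [[0.2, 0, 0], [0, 0, 0], 0.2]
    - [[0.5, 0.03, 0], [0, 0, 0], 0.2]
    - [[0.75, 0.05, 0], [0, 0, 0], 0.2]
    - [[0.97, 0.07, 0.0], [0, 0, 0], 0.2]
    - [[0.97, 0.07, 0], [0, 0, 0], 0.2]

```text
clock: 13.58
position: [0.4846, -0.2446, 0.2964]
orientation: [[-0.97, 0.244, 0.001], [0.244, 0.97, -0.0], [-0.001, -0.0, -1.0]]
contact_force: [0.1, -0.1, -0.7]
opening: 0.414
finger_force: 50.4
```

```bash
python3 - <<'E'
from h import *
go([0.4836,-0.2510,0.1422],167)
E
```

```text
shift [-0.003 -0.043  1.028] turn [-0.     0.001 -0.025] at [ 0.4846 -0.2446  0.2964] t 13.575 q [-27.  15.   9.  84.   0. -13.] F [ 0.1 -0.1 -0.7]
```

Call:
servo_tool:
  targets:
    - [[0, -0.02, 0.2], [0, 0, 0], 0.2]
    - [[0, -0.043, 0.45], [0, 0, -0.025], 0.2]
    - [[0, -0.043, 0.7], [0, 0, -0.025], 0.2]
    - [[0, -0.043, 0.88], [0, 0, -0.025], 0.2]
    - [[0, -0.043, 1.0], [0, 0, -0.025], 0.2]
    - [[0, -0.043, 1.0], [0, 0, -0.025], 0.2]
    - [[0, -0.043, 1.0], [0, 0, -0.025], 0.2]

```text
clock: 14.45
position: [0.4853, -0.2527, 0.1458]
orientation: [[-0.974, 0.225, 0.001], [0.225, 0.974, -0.0], [-0.001, -0.0, -1.0]]
contact_force: [-0.4, -0.5, -1.1]
opening: 0.415
finger_force: 50.4
```

```bash
python3 - <<'E'
from h import *
go([0.4836,-0.2510,0.1422],167)
S=V("scene");s=eyes.read_camera("scene");t=eyes.read_camera("top");w=eyes.read_camera("wrist")
cv2.imwrite("pics/s2.png",s);cv2.imwrite("pics/t2.png",t);cv2.imwrite("pics/w6.png",w)
o=np.array([.4836,-.2510,.15]);x=np.array([.9744,-.225,0]);y=np.array([.225,.9744,0]);z=np.array([0,0,1])
P=[o+a*x+b*y+c*z for a in(.0065,) for b in(-.018,.018) for c in(.023,-.023)]+[o-.057*z,o-.023*z,o+.031*z]
print("scene",S.px(P).round(1).tolist());print("top",V("top").px(P).round(1).tolist());print("w",V("wrist").px(P).round(1).tolist())
c=np.zeros((600,800,3),np.uint8)
tile(c,s,75,175,80,100,5,0,0)
tile(c,t,360,135,90,90,4,430,0)
cv2.imwrite("pics/m4.png",c)
E
```

```text
shift [0.014 0.009 0.024] turn [-0.     0.001 -0.001] at [ 0.4853 -0.2527  0.1458] t 14.45 q [-28.  18.  -8.  63.  -0. -14.] F [-0.4 -0.5 -1.1]
scene [[98.8, 212.4], [105.4, 225.6], [115.7, 211.3], [121.7, 224.6], [118.3, 231.9], [114.0, 222.7], [106.6, 207.0]]
top [[426.3, 200.5], [420.0, 204.8], [411.3, 200.0], [405.6, 204.4], [408.7, 210.1], [412.9, 207.1], [420.0, 202.1]]
w [[232.1, 320.0], [244.6, 265.6], [331.0, 319.9], [317.7, 265.5], [280.9, 230.1], [281.1, 253.4], [281.7, 317.3]]
```

View pics/m4.png

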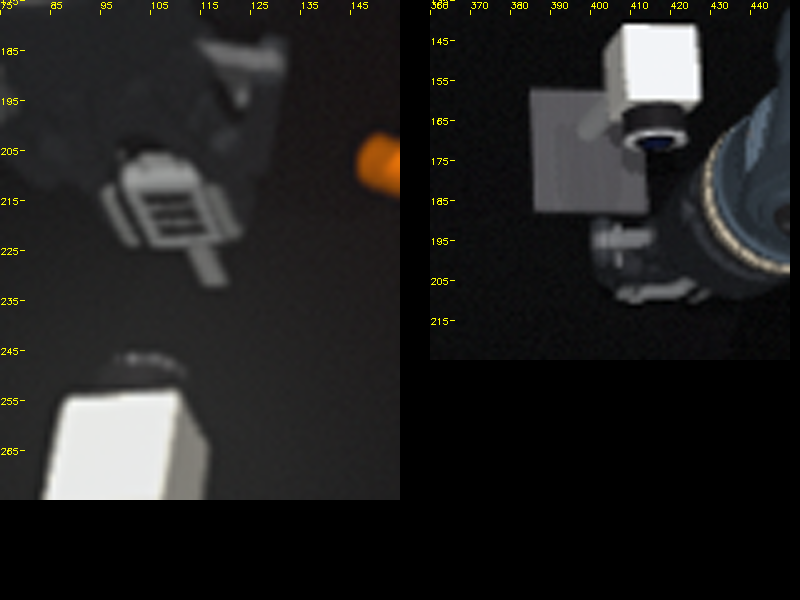

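View pics/w6.png

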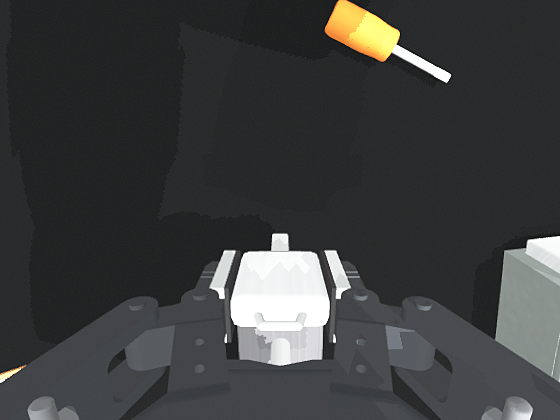

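```bash
python3 - <<'E'
from h import *
s=monitor.observe();W=V("wrist");S=V("scene");R=s["orientation"]
for off in(.0078,.0058):
  for tilt in(0,3,-3):
    K=R@np.diag([-1,1,-1])@Ro.from_euler("y",tilt,degrees=True).as_matrix();o=s["position"]+[0,0,off]
    P=[o+K@p for p in np.array([[-.002,-.0045,-.057],[-.002,.0045,-.057],[-.0065,-.018,-.023],[-.0065,.018,-.023],[-.0065,-.018,.023],[-.0065,.018,.023],[0.001,0,-.057],[.0065,-.018,-.023],[.0065,.018,-.023]])]
    print(off,tilt,W.px(P[:6]).round(0).tolist(),"S",S.px(P[6:]).round(1).tolist())
go([0.4836,-0.2510,0.1422],167)
w=cv2.imread("pics/w6.png");c=np.zeros((600,800,3),np.uint8);tile(c,w,215,225,130,120,5,0,0);cv2.imwrite("pics/m5.png",c)
E
```

```text
0.0078 0 [[270.0, 232.0], [286.0, 232.0], [240.0, 248.0], [316.0, 248.0], [225.0, 298.0], [329.0, 298.0]] S [[116.9, 231.9], [104.0, 225.3], [120.3, 224.2]]
0.0078 3 [[270.0, 227.0], [286.0, 227.0], [239.0, 245.0], [316.0, 245.0], [225.0, 302.0], [329.0, 302.0]] S [[117.1, 230.9], [104.1, 224.9], [120.4, 223.9]]
0.0078 -3 [[270.0, 237.0], [286.0, 237.0], [240.0, 250.0], [316.0, 250.0], [225.0, 295.0], [329.0, 295.0]] S [[116.7, 233.0], [103.8, 225.6], [120.2, 224.6]]
0.0058 0 [[270.0, 231.0], [286.0, 231.0], [240.0, 246.0], [315.0, 246.0], [225.0, 295.0], [329.0, 295.0]] S [[117.2, 232.5], [104.2, 225.8], [120.6, 224.8]]
0.0058 3 [[270.0, 226.0], [286.0, 226.0], [240.0, 244.0], [316.0, 244.0], [225.0, 299.0], [329.0, 299.0]] S [[117.4, 231.4], [104.4, 225.4], [120.7, 224.4]]
0.0058 -3 [[270.0, 236.0], [286.0, 236.0], [240.0, 248.0], [315.0, 248.0], [225.0, 292.0], [329.0, 292.0]] S [[117.0, 233.5], [104.1, 226.1], [120.4, 225.1]]
shift [0.012 0.011 0.026] turn [-0.001  0.002 -0.001] at [ 0.485  -0.253   0.1461] t 14.6 q [-28.  18.  -8.  63.  -0. -14.] F [ 0.3  0.1 -1.5]
```

View pics/m5.png

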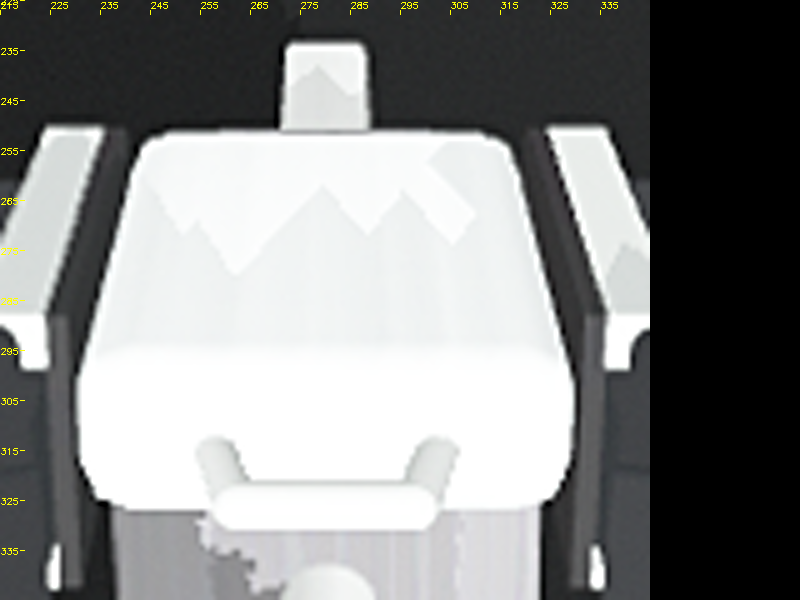

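Call:
servo_tool:
  targets:
    - [[0.012, 0.01, 0.013], [0, 0, 0], 0.2]
    - [[0.012, 0.01, 0.026], [0, 0, 0], 0.2]
    - [[0.012, 0.01, 0.026], [0, 0, 0], 0.2]
    - [[0.012, 0.01, 0.026], [0, 0, 0], 0.2]
    - [[0.012, 0.01, 0.026], [0, 0, 0], 0.2]
    - [[0.012, 0.01, 0.026], [0, 0, 0], 0.2]

```text
clock: 15.35
position: [0.4829, -0.251, 0.1412]
orientation: [[-0.974, 0.226, -0.0], [0.226, 0.974, -0.0], [-0.0, -0.0, -1.0]]
contact_force: [-0.1, 0.3, -0.4]
opening: 0.415
finger_force: 50.4
```

```bash
python3 - <<'E'
from h import *
go([0.4836,-0.2510,0.1422],167)
E
```

```text
shift [-0.005  0.001 -0.006] turn [-0.     0.    -0.002] at [ 0.4829 -0.251   0.1412] t 15.35 q [-27.  18.  -9.  63.  -0. -14.] F [-0.1  0.3 -0.4]
```

```bash
python3 -c "
from workcell import job
print(job.hand_in())"
```

```text
the job is handed in; nothing more can be done
None
```

I pushed the drawer shut against its stop, then pulled the key. It is now held still about 9 cm in front of the lens, at lens height with the blade straight down and the buttons facing the camera. The job is handed in, with no verdict returned.

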